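# Hang the slide carrier on the drain stand

### The job

Hang the microscope-slide carrier on the drain stand: slide the slot of its hanger plate sideways over the pin, between the pin's two collars, then lower it so that the pin sits home in the notch at the slot's closed end and the carrier hangs upright, clear of the tray and released. Be gentle, as it holds glass: never push or drop it hard against the stand (stay under 15 N), never tip it over, and leave the bottle, jar and beaker where they are.

Things in the scene. Friction and masses are not known exactly. Their poses are not given: they have to be found in the camera images.
- carrier: (All sizes here and below in mm.) Aluminium carrier, 0.2 to 0.4 kg, holding glass slides, standing upright on the bench. Origin: centre of its underside, z up. Basket 88 (x) by 46 (y) by 32 high; from it rises a hanger plate 6 thick (y -3 to 3), back edge at x = -25, with an L-shaped slot open towards +x. Centre of mass on the z axis within 3.
- grip (a point): middle of the carrier's black grip block on top of the plate, at (0, 0, 170) in the carrier's frame; block 26 (x) by 16 (y) by 65 high (z 133 to 198); nothing beside it
- lip (a point): tip of the plate's upper lip, on its lower edge, at (40, 0, 111) in the carrier's frame. The lip (z 111 to 133) is the upper side of the slot and overhangs the jaw below the slot by 15: the jaw (z 70 to 100) ends at x = 25. So the slot's level run is 11 high, z 100 to 111, closed at x = -5.25.
- seat (a point): where the pin's centre lies when hung, at (0, 0, 117) in the carrier's frame, axes as the carrier's. A notch, x -5.25 to 5.25, rises 10 above the closed end of the slot's run, from z = 111 to 121. When the pin meets the closed end it is right under the notch; lowering the carrier about 10 then seats it.
- stand: Drain stand fixed to the bench. Origin: under its post, at bench level, z up. Steel post 14 diameter, 210 high; grey base, x -45 to 140, y -75 to 75, with a tray, rim 14 high. A dark clamp, 28 by 26 by 22, on the post has a thumbscrew reaching 38 out on +y and holds a level steel pin, 8 diameter, that points along +x to x = 92 and does not yield.
- pin_gap (a point): point on the tray's floor, 4 above the bench, straight under the middle of the gap between the pin's two collars (18 diameter), where the plate hangs; gap x 73 to 88.5 in the stand's frame, axes as the stand's. The pin's centre lies anywhere from 145 to 195 above the bench: clamp height is set by hand, unmeasured. Feel for it, e.g. with the lip. Hung, carrier x lies along stand +y or -y.
- bottle: clear glass bottle, 64 diameter, 150 high, a bystander; origin at its underside
- jar: amber jar, 60 diameter, 90 high, a bystander; origin at its underside
- beaker: glass beaker, 70 diameter, 90 high, a bystander; origin at its underside
Mind the look-alikes: they are no part of the job. There is more than one size of the stand; the one meant has the size given above.

How it is judged:
By the outcome, as a careful person would: the job done as asked, in the order asked, and still so for the second after the job is handed in, with the robot touching nothing.
It also fails if it takes over 64 s, if anything falls off the work surface, if the arm or the gripper's body presses on something with over 40 N, if the wrist force passes 120 N, or if a joint passes its speed limit or range.

### The arm

A 6-joint arm with a two-finger parallel gripper is mounted at the origin on the work surface. World frame = base frame: x ahead of the robot, y to its left, z up, the work surface at z = 0. Lengths are in mm, angles in rad, forces in N, time in s.
With the tool pointing down it reaches from about 375 to 900 mm from the base axis. Payload 3.1 kg.
Tool frame: the origin (TCP) lies on the front face of the gripper's body, between the roots of the fingers; the fingertips stand 70 mm ahead of it and the grasp point (between the pads) lies 51 mm ahead of it (bot.grasp_offset is the distance from the TCP to the grasp point, in mm); z points along the fingers, y is the line along which they close (so a half turn about z gives the same grasp; the last joint's range is limited). The gripper opens to 87 mm and grips with 3 to 60 N. Pads are 19 mm wide; open, the fingers measure 117 mm over their backs; the gripper's body (75 mm by 190 mm) begins 51 mm behind the grasp point.
Start: joints at [0.982, 0.527, 1.433, -0, 1.181, -0.178], TCP at [249.548, 572.995, 292.248] pointing down, gripper open.
Joint ranges: [-3.08, 3.08], [-0.75, 2.2], [0.22, 2.44], [-1.43, 4.57], [0, 2.65], [-2.85, 2.85]. Speed limits (rad/s): [2.79, 2.79, 3.14, 3.14, 3.14, 3.14].

### API

Orientations are given as [roll, pitch, yaw] about the fixed x, y, z axes, in that order (R = Rz(yaw) Ry(pitch) Rx(roll)).
In Python, from station import status, capture, sign_off, bot gives the robot as it stands.
- The arm moves only by the shell command python3 -m handwheel 'ROWS' [FORCE]. ROWS is JSON, a list of rows, each a list of 7 numbers: the shift along the tool's x, y, z normalised to -1 to 1, where 1 is 15 cm, then the turn, a rotation vector about the tool's x, y, z normalised to -1 to 1, where 1 is 90 degrees, then the closure, from 0 (fully open) to 1 (shut). A call has 1 to 8 rows; each row is the pose to reach, as a shift and turn from the pose commanded when the call began, along the tool's axes at that moment; what a row does not reach only later rows make up. A row lasts 1/10 s, in which the tool goes at most 50 mm and 8.59 degrees, less where a joint would pass 70% of its speed; a pose out of reach is approached as far as the arm can. A call with a number of a shift or a turn outside -1 to 1 is refused whole. A call with a gripper value outside its range is refused whole. The fingers move at their own pace and stop on an object; FORCE is the grip in N (left out, the last holds). Time passes only in rows, so rows that repeat a pose let the fingers close. It gives the time, the measured TCP pose, the force, the opening and the grip force at its end, in the units of the state.
- status.read_state(): the state, without advancing time (a new reading comes with each control period).
- capture(name): name is "scene" or "top"; returns a dict with "img" (420x560x3 uint8, red, green, blue), "z_map" (420x560 float32, mm along the optical axis (not along the pixel's ray), 0 where there is no reading), "mtx" (3x3 intrinsics, pixels), "position" and "orientation" of the camera in the world. Camera axes: x right, y up, looking along -z (the intrinsics and any distortion apply to the point x, -y, -z); pixel columns grow to the right and rows downward; lengths in mm; the calibration is good to about 2 mm. A picture is of the moment at which its call begins.
- sign_off(): hands the job in; it is judged then, once.
The state is a dict: "clock": time; "q": joint angles; "qd": joint speeds; "tau": joint torques, N m; "position": TCP position; "eef_rot": TCP orientation; "force": force on the tool from outside, world axes, zero at the start; "moment": the same for the moment, N m; "finger_gap": finger opening in mm; "finger_force": force on a finger pad.
Only numpy, scipy, OpenCV 4.12 (cv2) and the standard library are available. Lean on these libraries where they do the work, as an engineer would, in place of code of your own. Each camera call takes 0.05 s, during which the arm holds its last target. There are 200 camera calls.

## Working session

There is one attempt and no reset: what is moved stays moved. The work goes in short steps, Python scripts to look and compute and a shell command to move; the robot and the scene stay as the last step left them, time stands still between calls to the robot, and variables do not carry over. Pictures are saved under pics/ and viewed, at most 10 in all, crops included, and the job is handed in when it is done.

```bash
mkdir -p pics; cat > h.py <<'E'
import numpy as np, cv2
from scipy.spatial.transform import Rotation as R
from station import status, capture, sign_off, bot
def snap(n):
    c=capture(n); np.savez(f'{n}.npz',**{k:np.array(v) for k,v in c.items()}); return c
def load(n): return dict(np.load(f'{n}.npz',allow_pickle=True))
def rot(c):
    o=np.array(c['orientation'],float)
    return o if o.shape==(3,3) else (R.from_euler('xyz',o).as_matrix() if o.size==3 else R.from_quat(o).as_matrix())
def world(c,uv,d=None):
    m=c['mtx']; out=[]
    for u,v in uv:
        z=c['z_map'][int(v),int(u)] if d is None else d
        p=np.array([(u-m[0,2])/m[0,0]*z,-(v-m[1,2])/m[1,1]*z,-z]); out.append(rot(c)@p+np.array(c['position']))
    return np.array(out)
def cloud(c):
    v,u=np.mgrid[0:420,0:560]; z=c['z_map']; m=c['mtx']
    p=np.stack([(u-m[0,2])/m[0,0]*z,-(v-m[1,2])/m[1,1]*z,-z],-1)@rot(c).T+np.array(c['position'])
    p[z==0]=np.nan; return p
def save(n,img,s=1):
    cv2.imwrite('pics/'+n+'.png',cv2.resize(np.ascontiguousarray(img[...,::-1]),None,fx=s,fy=s,interpolation=cv2.INTER_CUBIC))
E
python3 - <<'E'
from h import *
np.set_printoptions(precision=3,suppress=True)
for n in('scene','top'):
    c=snap(n); save(n+'0',c['img'],1.4); print(n,c['mtx'].tolist(),c['position'],c['orientation'],[k for k in c])
print(status.read_state())
E
```

```text
scene [[453.03981793682055, 0.0, 284.75434108417545], [0.0, 453.03981793682055, 208.958403092301], [0.0, 0.0, 1.0]] [1176.529 -328.811  831.516] [0.79  0.013 1.095] ['img', 'z_map', 'mtx', 'position', 'orientation']
top [[489.12998094769085, 0.0, 273.4812411891122], [0.0, 489.12998094769085, 213.1103116011118], [0.0, 0.0, 1.0]] [ 407.67   -24.454 1331.204] [ 0.129  0.02  -1.542] ['img', 'z_map', 'mtx', 'position', 'orientation']
{'clock': 0.1, 'q': array([ 0.981,  0.528,  1.434,  0.   ,  1.181, -0.178]), 'qd': array([-0.001, -0.003, -0.003, -0.   ,  0.   , -0.002]), 'tau': array([ -0.001, -44.099, -17.715,   0.063,   0.053,  -0.   ]), 'position': array([249.263, 572.558, 291.39 ]), 'eef_rot': array([-3.14 , -0.   ,  2.731]), 'force': array([-0.13 , -0.198, -0.017]), 'moment': array([ 0.021, -0.026,  0.012]), 'finger_force': 0.0, 'finger_gap': 86.82305576599228}
```

View pics/scene0.png

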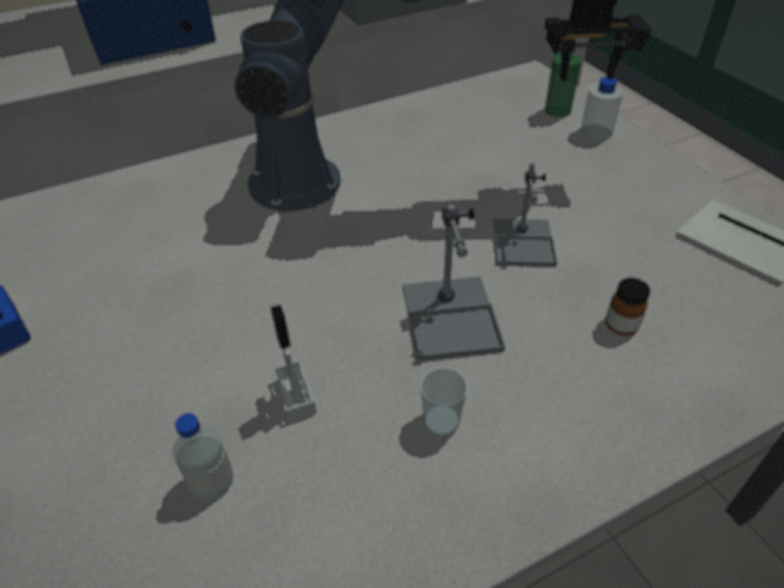

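View pics/top0.png

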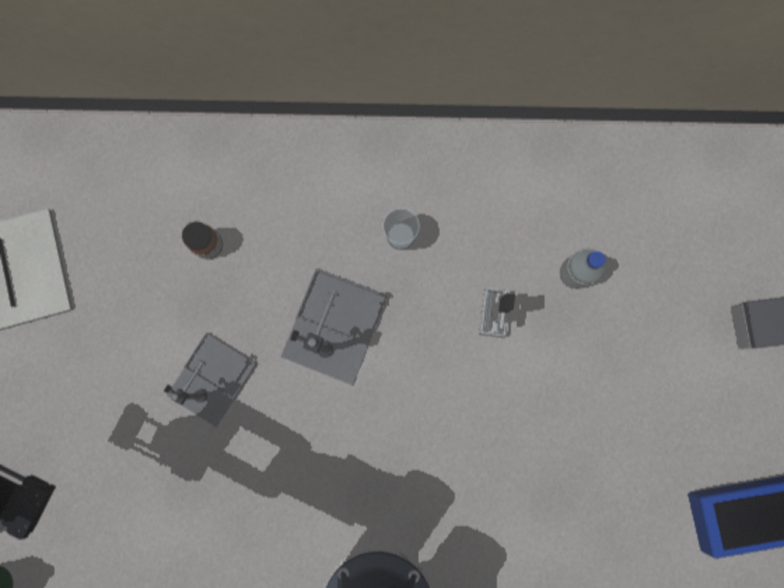

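The scene picture shows two candidate stands, at (450,310) and (525,220), and one carrier at (290,370). In the top picture the stands are at (335,325) and (210,378), and the carrier is at (497,312). I'll measure both stands to choose by size, then take close crops.

```bash
python3 - <<'E'
from h import *
np.set_printoptions(precision=1,suppress=True)
t=load('top'); s=load('scene')
pt=cloud(t); ps=cloud(s)
# stand base corners in top (x1/1.4)
for name,cs in dict(big=[(318,270),(390,296),(354,383),(282,355)],small=[(209,334),(257,358),(216,424),(165,392)]).items():
    w=[]
    for u,v in cs:
        a=world(t,[(u/1.4,v/1.4)],1.0)[0]-np.array(t['position']); k=(8-t['position'][2])/a[2]; w.append(np.array(t['position'])+k*a)
    w=np.array(w); print(name,w, [np.linalg.norm(w[i]-w[(i+1)%4]) for i in range(4)])
# carrier clouds
for n,p,(a,b,c,d) in(('top',pt,(190,250,335,375)),('scene',ps,(210,310,185,235))):
    q=p[a:b,c:d].reshape(-1,3); q=q[~np.isnan(q[:,0])]
    for lo,hi in((18,40),(50,105),(105,132),(135,190),(190,206)):
        r=q[(q[:,2]>lo)&(q[:,2]<hi)]
        if len(r)>4:
            (cx,cy),(w,h),ang=cv2.minAreaRect(r[:,:2].astype(np.float32)); print(n,lo,hi,len(r),(round(cx,1),round(cy,1)),(round(w,1),round(h,1)),round(ang,1), r[:,2].max())
im=s['img']
a=im[205:310,180:250]; b=im[130:270,270:370]
save('crop',np.hstack([cv2.resize(a,(400,600),interpolation=2),cv2.resize(b,(400,600),interpolation=2)]))
a=t['img'][195:250,330:385]; b=t['img'][185:280,195:285]
save('cropt',np.hstack([cv2.resize(a,(400,400),interpolation=2),cv2.resize(b,(400,400),interpolation=2)]))
E
```

```text
big [[630.7 135.6   8. ]
 [582.9  -7.1   8. ]
 [412.7  57.5   8. ]
 [462.5 198.6   8. ]] [np.float64(150.48308216396563), np.float64(182.01856919875195), np.float64(149.65421485518456), np.float64(179.65890878347497)]
small [[499.3 343.    8. ]
 [455.4 246.8   8. ]
 [327.4 319.    8. ]
 [385.2 421.3   8. ]] [np.float64(105.69412474151663), np.float64(146.85367728038574), np.float64(117.52110591255857), np.float64(138.4092907651335)]
top 18 40 208 (554.2, -207.2) (46.4, 88.5) 84.2 39.47119109952223
top 50 105 47 (553.5, -204.5) (1.9, 48.0) 85.6 103.73530263290422
top 105 132 23 (546.4, -205.1) (4.6, 64.2) 85.8 131.89753283962864
top 135 190 59 (552.2, -205.1) (49.5, 14.4) 2.6 188.2035299724589
top 190 206 82 (554.5, -207.4) (16.2, 26.1) 85.3 202.83347770997375
scene 18 40 410 (557.8, -208.4) (46.1, 92.1) 84.0 38.85766527548492
scene 50 105 64 (558.6, -209.8) (5.9, 50.3) 86.6 104.44262831227229
scene 105 132 35 (572.4, -211.9) (25.2, 5.9) 6.9 131.88215199506794
scene 135 190 178 (563.6, -214.1) (29.6, 16.9) 33.7 189.4920933262864
scene 190 206 106 (558.4, -208.7) (15.8, 26.9) 84.8 201.94197666309753
```

View pics/crop.png

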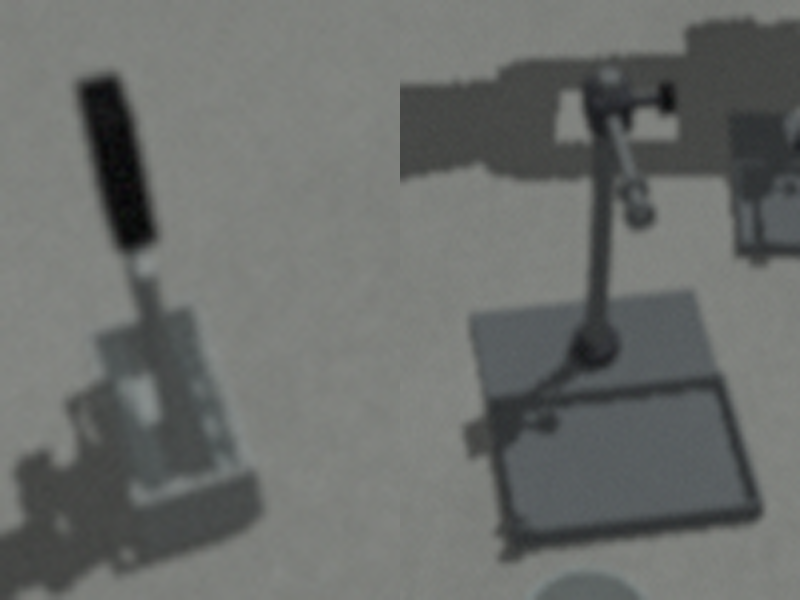

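View pics/cropt.png

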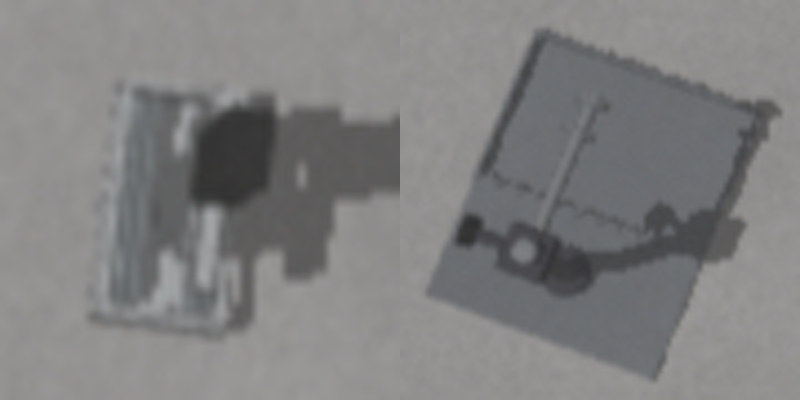

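The large stand's base measures 150 x 181, so it is the right one; the small one is about 110 x 143. In the crop the carrier's plate runs along world x. Its 64 mm upper part is centred 8 mm towards -x, so the lip (+x) points towards world -x. Next I'll refine the stand's pose.

```bash
cat >> h.py <<'E'
def go(target,yaw_deg):  # relative rows from measured pose to target TCP (tool down)
    s=status.read_state(); Rt=R.from_euler('xyz',s['eef_rot']).as_matrix()
    d=Rt.T@(np.array(target)-s['position'])/150
    Rg=R.from_euler('xyz',[180,0,yaw_deg],degrees=True).as_matrix()
    r=R.from_matrix(Rt.T@Rg).as_rotvec()/(np.pi/2)
    print('shift',d.round(4),'turn',r.round(4),'pos',s['position'].round(1),'yaw',np.degrees(s['eef_rot']).round(2),'F',np.round(s['force'],2),'gap',round(s['finger_gap'],1),'t',s['clock'])
E
python3 - <<'E'
from h import *
np.set_printoptions(precision=1,suppress=True)
t=load('top'); s=load('scene')
for n,c in(('top',t),('scene',s)):
    q=cloud(c).reshape(-1,3); q=q[~np.isnan(q[:,0])]
    near=q[(np.hypot(q[:,0]-522,q[:,1]-96)<125)]
    b=near[(near[:,2]>2.5)&(near[:,2]<22)]
    print(n,'base',cv2.minAreaRect(b[:,:2].astype(np.float32)),len(b))
    post=near[np.hypot(near[:,0]-478,near[:,1]-112)<12]; post=post[post[:,2]>203]; print('post',post.mean(0),len(post))
    d=near[:,:2]-[477.6,112.5]; a=np.radians(-19.9); x=d@[np.cos(a),np.sin(a)]; y=d@[-np.sin(a),np.cos(a)]
    k=(x>18)&(x<100)&(abs(y)<20)&(near[:,2]>100)
    for lo in range(18,100,10):
        m=k&(x>=lo)&(x<lo+10)
        if m.sum(): print(lo,m.sum(),'y',np.median(y[m]),'z',np.percentile(near[m,2],[10,50,90]))
for nm,(u,v) in dict(beaker=(402,215),jar=(200,235),bottle=(596,260)).items(): print(nm,world(t,[(u/1.4,v/1.4)]))
go([250,573,350],174.6)
E
```

```text
top base ((521.9459838867188, 96.47431945800781), (245.7322540283203, 247.5791778564453), 17.586156845092773) 3786
post [476.3 115.  208.3] 45
18 14 y 3.133996325036493 z [192.6 195.4 197.3]
28 14 y 3.6376280351838735 z [191.1 194.7 197.6]
38 15 y 3.547302045099497 z [192.1 194.7 196.7]
48 14 y 3.5341836943675737 z [191.5 194.7 197.7]
58 18 y 3.8046973278469176 z [191.  193.5 198.1]
68 17 y 3.2717128264458477 z [193.1 196.5 200. ]
78 21 y 3.36882237947637 z [192.  195.3 198.5]
88 10 y 2.6659200243673578 z [193.9 198.2 201.5]
scene base ((521.5762939453125, 96.65731811523438), (247.58946228027344, 246.214599609375), 87.94221496582031) 4104
post [481.2 113.5 208.4] 39
18 8 y 2.0671705779994234 z [192.3 194.7 195.9]
28 13 y 4.015636531995456 z [194.4 195.5 196.4]
38 10 y 1.690743293063031 z [191.9 193.5 195.9]
48 11 y 2.5591272552445323 z [193.7 194.7 197.6]
58 6 y 3.3010810724596613 z [194.3 196.1 196.8]
68 40 y 2.088433119446564 z [188.4 195.4 200.5]
78 4 y 2.390546017478933 z [194.4 195.1 198.4]
88 50 y 3.2176356840041827 z [186.1 193.6 200. ]
beaker [[732.  -26.3  59.4]]
jar [[677.3 348.2  90.3]]
bottle [[ 637.2 -366.8  146.7]]
shift [-0.   0.  -0.4] turn [-0.  -0.  -0.2] pos [249.3 572.6 291.4] yaw [-179.9   -0.   156.5] F [-0.1 -0.2 -0. ] gap 86.8 t 0.1
```

```bash
python3 -m handwheel '[[0,0,-0.4,0,0,-0.2,0],[0,0,-0.4,0,0,-0.2,0],[0,0,-0.4,0,0,-0.2,0],[0,0,-0.4,0,0,-0.2,0]]' 40
python3 -m handwheel '[[-0.505,-0.998,0,0,0,0,0],[-0.505,-0.998,0,0,0,0,0],[-0.505,-0.998,0,0,0,0,0],[-0.505,-0.998,0,0,0,0,0],[-0.505,-0.998,0,0,0,0,0]]'
python3 -m handwheel '[[-0.505,-0.998,0,0,0,0,0],[-0.505,-0.998,0,0,0,0,0],[-0.505,-0.998,0,0,0,0,0],[-0.505,-0.998,0,0,0,0,0],[-0.505,-0.998,0,0,0,0,0]]'
python3 -m handwheel '[[-0.505,-0.998,0,0,0,0,0],[-0.505,-0.998,0,0,0,0,0],[-0.505,-0.998,0,0,0,0,0],[-0.505,-0.998,0,0,0,0,0],[-0.505,-0.998,0,0,0,0,0]]'
python3 -m handwheel '[[-0.505,-0.998,0,0,0,0,0],[-0.505,-0.998,0,0,0,0,0],[-0.505,-0.998,0,0,0,0,0],[-0.505,-0.998,0,0,0,0,0],[-0.505,-0.998,0,0,0,0,0]]'
python3 -m handwheel '[[-0.505,-0.998,0,0,0,0,0],[-0.505,-0.998,0,0,0,0,0],[-0.505,-0.998,0,0,0,0,0],[-0.505,-0.998,0,0,0,0,0],[-0.505,-0.998,0,0,0,0,0]]'
python3 - <<'E'
from h import *
go([556.3,-208,221],174.6)
E
```

```text
clock: 0.5
position: [249.2, 572.5, 351.3]
eef_rot: [-3.14, -0.001, 3.042]
force: [-1.0, -0.5, -0.6]
finger_gap: 86.9
finger_force: 0.0
clock: 1.0
position: [310.5, 413.8, 350.5]
eef_rot: [-3.138, -0.003, 3.039]
force: [0.2, 0.3, 0.3]
finger_gap: 87.0
finger_force: 0.0
clock: 1.5
position: [371.9, 259.2, 351.3]
eef_rot: [-3.141, -0.002, 3.04]
force: [-0.4, 0.9, -0.1]
finger_gap: 86.9
finger_force: 0.0
clock: 2.0
position: [433.6, 103.5, 351.6]
eef_rot: [3.141, -0.001, 3.041]
force: [0.1, 1.0, 0.3]
finger_gap: 86.7
finger_force: 0.0
clock: 2.5
position: [494.5, -52.4, 351.6]
eef_rot: [3.141, -0.0, 3.043]
force: [-0.1, 1.2, 0.4]
finger_gap: 87.2
finger_force: 0.0
clock: 3.0
position: [555.1, -208.1, 351.4]
eef_rot: [3.14, -0.001, 3.044]
force: [-1.1, 1.0, 1.0]
finger_gap: 87.4
finger_force: 0.0
shift [-8.500e-03 -1.000e-04  8.692e-01] turn [ 0.0009 -0.0006 -0.002 ] pos [ 555.1 -208.1  351.4] yaw [ 1.7992e+02 -5.0000e-02  1.7442e+02] F [-1.11  0.95  1.02] gap 87.4 t 3.0
```

```bash
python3 -m handwheel '[[-0.008,0,0.5,0,0,0,0],[-0.008,0,0.5,0,0,0,0],[-0.008,0,0.84,0,0,0,0],[-0.008,0,0.84,0,0,0,0],[-0.008,0,0.84,0,0,0,0.6],[-0.008,0,0.84,0,0,0,0.72],[-0.008,0,0.84,0,0,0,0.72],[-0.008,0,0.84,0,0,0,0.72]]' 5
python3 - <<'E'
from h import *
c=snap('top'); s=snap('scene'); 
a=cv2.resize(c['img'][175:260,320:405],(400,400),interpolation=2); b=cv2.resize(s['img'][190:310,170:270],(400,400),interpolation=2)
save('pre',np.hstack([a,b]))
q=cloud(c).reshape(-1,3); print(status.read_state()['force'])
E
```

```text
clock: 3.8
position: [556.3, -208.9, 228.5]
eef_rot: [-3.14, 0.004, 3.045]
force: [-0.1, -0.8, 0.5]
finger_gap: 62.9
finger_force: 0.0
[-0.17159836 -0.4533868  -0.43170148]
```

View pics/pre.png

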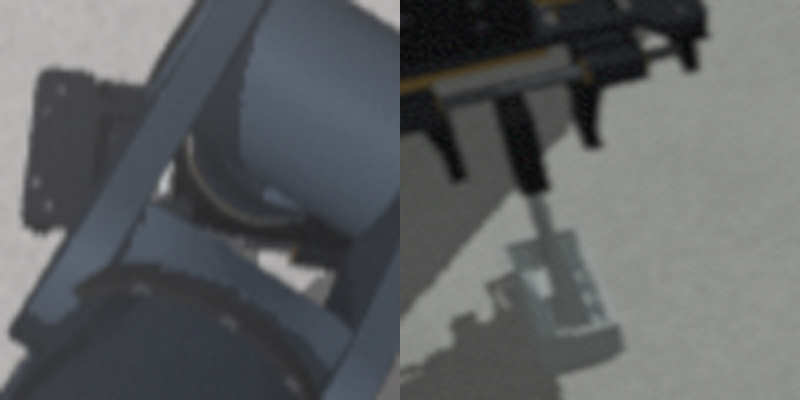

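In the scene half of the picture the block at about (520,130) sits centred between the fingers at (455,150) and (590,120). I'll close gently.

```bash
python3 -m handwheel '[[0,0,0,0,0,0,0.75],[0,0,0,0,0,0,0.75],[0,0,0,0,0,0,0.75],[0,0,0,0,0,0,0.75],[0,0,0,0,0,0,0.75],[0,0,0,0,0,0,0.75]]' 5
python3 -m handwheel '[[0,0,0,0,0,0,0.85],[0,0,0,0,0,0,0.85],[0,0,0,0,0,0,0.85],[0,0,0,0,0,0,1],[0,0,0,0,0,0,1],[0,0,0,0,0,0,1]]' 5
python3 -m handwheel '[[0,0,0,0,0,0,1],[0,0,0,0,0,0,1],[0,0,0,0,0,0,1]]' 40
```

```text
clock: 4.5
position: [555.5, -208.7, 226.1]
eef_rot: [3.142, -0.0, 3.045]
force: [0.2, -0.2, 0.6]
finger_gap: 22.5
finger_force: 0.0
clock: 5.1
position: [555.5, -208.6, 226.2]
eef_rot: [3.142, -0.0, 3.045]
force: [0.0, -0.3, -0.7]
finger_gap: 15.8
finger_force: 5.0
clock: 5.4
position: [555.5, -208.6, 226.2]
eef_rot: [3.141, -0.0, 3.045]
force: [0.1, 0.4, -0.9]
finger_gap: 15.6
finger_force: 40.0
```

```bash
python3 -m handwheel '[[0,0,-0.05,0,0,0,1],[0,0,-0.1,0,0,0,1],[0,0,-0.25,0,0,0,1],[0,0,-0.45,0,0,0,1],[0,0,-0.65,0,0,0,1],[0,0,-0.8,0,0,0,1],[0,0,-0.87,0,0,0,1],[0,0,-0.87,0,0,0,1]]'
python3 -m handwheel '[[0.02,0.07,0,0,0,0.06,1],[0.04,0.2,0,0,0,0.14,1],[0.07,0.35,0,0,0,0.23,1],[0.1,0.5,0,0,0,0.32,1],[0.13,0.62,0,0,0,0.41,1],[0.15,0.7,0,0,0,0.5,1],[0.155,0.75,0,0,0,0.57,1],[0.155,0.75,0,0,0,0.58,1]]'
python3 - <<'E'
from h import *
go([530.7,22.0,356],70.1)
E
```

```text
clock: 6.2
position: [556.0, -209.0, 358.7]
eef_rot: [-3.14, 0.004, 3.045]
force: [-0.1, -0.3, -2.7]
finger_gap: 15.9
finger_force: 40.0
clock: 7.0
position: [542.2, -93.1, 355.1]
eef_rot: [-3.139, -0.003, 2.135]
force: [-0.2, -0.5, -3.0]
finger_gap: 16.0
finger_force: 40.0
shift [ 0.6896  0.3451 -0.0045] turn [-0.0022 -0.0014  0.5801] pos [542.2 -93.1 355.1] yaw [-179.88   -0.2   122.31] F [-0.16 -0.5  -3.04] gap 16.0 t 7.0
```

```bash
python3 -m handwheel '[[0.05,0.03,0,0,0,0.07,1],[0.15,0.08,0,0,0,0.15,1],[0.29,0.15,0,0,0,0.24,1],[0.43,0.22,0,0,0,0.33,1],[0.55,0.28,0,0,0,0.42,1],[0.64,0.32,0,0,0,0.5,1],[0.69,0.345,0,0,0,0.56,1],[0.69,0.345,0,0,0,0.58,1]]'
python3 - <<'E'
from h import *
np.set_printoptions(precision=1,suppress=True)
t=snap('top');s=snap('scene')
go([530.7,22.0,356],70.1)
a=cv2.resize(t['img'][180:290,190:330],(400,314),interpolation=2); b=cv2.resize(s['img'][110:270,240:380],(350,400),interpolation=2)
im=np.zeros((400,750,3),np.uint8); im[:314,:400]=a; im[:,400:]=b; save('near',im)
E
```

```text
clock: 7.8
position: [531.1, 21.4, 355.6]
eef_rot: [-3.139, 0.0, 1.224]
force: [0.3, -0.1, -1.8]
finger_gap: 15.6
finger_force: 40.0
shift [ 0. -0. -0.] turn [-0.  0.  0.] pos [531.4  20.5 355.8] yaw [-179.9    0.    70.2] F [ 0.1  0.1 -2.3] gap 15.8 t 7.9
```

View pics/near.png

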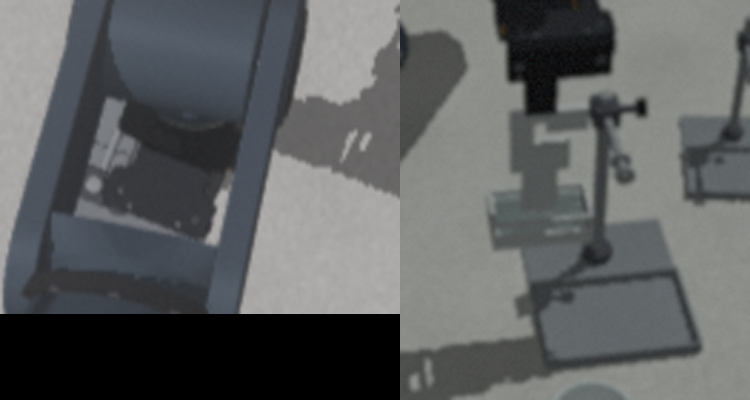

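The carrier hangs upright with its lip at (590,118) pointing at the stand, and the pin's tip is at (625,170). Now I'll measure plate against collars with the same camera.

```bash
python3 - <<'E'
from h import *
np.set_printoptions(precision=1,suppress=True)
s=load('scene'); q=cloud(s).reshape(-1,3); q=q[~np.isnan(q[:,0])]
a=np.radians(-19.9); d=q[:,:2]-[478.6,115.3]; x=d@[np.cos(a),np.sin(a)]; y=d@[-np.sin(a),np.cos(a)]; z=q[:,2]
# pin
m=(x>17)&(x<110)&(abs(y)<14)&(z>175)&(z<210)
print('pin n',m.sum())
f=np.polyfit(x[m],y[m],1); print('line',f)
for lo in range(17,110,3):
    k=m&(x>=lo)&(x<lo+3)
    if k.sum(): print(lo,k.sum(),'y',y[k].min(),np.median(y[k]),y[k].max(),'z',z[k].min(),z[k].max())
for nm,zl,zh in(('lip',z.min()*0+243,260),('jaw',203,227),('body',170,227),('grip',266,282),('basket',132,160)):
    k=(x>40)&(x<130)&(y<-20)&(y>-170)&(z>zl)&(z<zh)
    if k.sum(): print(nm,k.sum(),'x',np.percentile(x[k],[2,50,98]),'y',y[k].min(),y[k].max(), 'z',z[k].min(),z[k].max(), 'slope',np.polyfit(y[k],x[k],1)[0] , 'xz', np.polyfit(z[k],x[k],1)[0])
p=status.read_state()['position'][:2]-[478.6,115.3]; print('tcp',p@[np.cos(a),np.sin(a)],p@[-np.sin(a),np.cos(a)])
E
```

```text
pin n 143
line [ 0.  -0.2]
17 2 y 1.244921181589997 2.362071775941401 3.4792223702928053 z 192.93420433161862 195.29301365222
20 3 y -2.008644500511362 -1.6411725988662031 2.2857348483462565 z 192.88321105048487 197.06763354542136
23 2 y -2.464921036097839 -0.21579755753977548 2.033325921018288 z 193.44205237945744 195.5803527205934
26 4 y -2.849954335066468 -0.8903965256020296 3.8211887989310003 z 192.43468043938947 197.35939559639053
29 2 y -1.3174848985055492 -0.20877610170613525 0.8999326950932787 z 194.8624842890723 197.182526040168
32 4 y -1.9128949456824398 0.27478938445516327 2.5727871818578194 z 194.61365411401403 196.67126996308082
35 3 y -2.545888153891936 -2.0785698664742207 1.899296897886546 z 190.45293031115887 196.66957610179804
38 5 y -0.9419551589300392 1.4381166704673882 3.4712660125896013 z 193.5873891246241 196.48020556485415
41 2 y -3.341536620871818 0.0047253531316631125 3.3509873271351442 z 192.6341640645112 194.5607409535944
44 3 y -1.8555215926138513 0.08394726256288093 4.589649077772431 z 193.17869222457716 196.0110431198325
47 5 y -2.494970166724792 -0.3920
[... 1560 characters left out ...]
0.026153254798887037
jaw 209 x [82.5 84.9 87.8] y -95.96298924848514 -46.64759978930467 z 203.0774205650382 226.98050907463255 slope -0.004293870919377891 xz -0.011220820154751647
body 377 x [82.7 84.9 87.8] y -95.96298924848514 -46.64759978930467 z 170.0411113977808 226.98050907463255 slope -0.006409461484911109 xz -0.0007046362820953552
grip 87 x [81.2 90.  92.6] y -84.53734854564806 -41.37872299227906 z 266.14511626878107 281.68722553528073 slope 0.0595514791738491 xz 0.005579325285058317
basket 617 x [ 61.7  98.6 106.7] y -115.86087200207957 -27.234906578593886 z 132.04034880571805 159.9748485166533 slope 0.0015812649060890215 xz -0.7349834154062462
tcp 81.92471561377518 -71.135703505061
```

```bash
python3 -m handwheel '[[0.04,-0.005,0,0,0,0,1],[0.12,-0.005,0,0,0,0,1],[0.2,-0.005,0,0,0,0,1],[0.25,-0.005,0,0,0,0,1],[0.26,-0.005,0,0,0,0,1],[0.26,-0.005,0,0,0,0,1],[0.26,-0.005,0,0,0,0,1]]'
python3 -m handwheel '[[0,0,0.04,0,0,0,1],[0,0,0.1,0,0,0,1],[0,0,0.16,0,0,0,1],[0,0,0.2,0,0,0,1],[0,0,0.23,0,0,0,1],[0,0,0.24,0,0,0,1],[0,0,0.24,0,0,0,1],[0,0,0.24,0,0,0,1]]'
python3 - <<'E'
from h import *
np.set_printoptions(precision=2,suppress=True)
s=snap('scene'); q=cloud(s).reshape(-1,3); q=q[~np.isnan(q[:,0])]
a=np.radians(-19.9); d=q[:,:2]-[478.6,115.3]; x=d@[np.cos(a),np.sin(a)]; y=d@[-np.sin(a),np.cos(a)]; z=q[:,2]
st=status.read_state();p=st['position'][:2]-[478.6,115.3]; print('tcp',p@[np.cos(a),np.sin(a)],p@[-np.sin(a),np.cos(a)],st['position'],st['force'],st['eef_rot'])
z0=st['position'][2]-226.2
for zl,zh in((10,30),(35,60),(72,98),(113,130)):
    k=(x>74)&(x<91)&(y<30)&(y>-80)&(z>zl+z0)&(z<zh+z0); print(zl,k.sum(),'x',np.median(x[k]),'y',np.percentile(y[k],[0,2,98,100]))
save('lip',s['img'][130:230,280:380],6)
E
```

```text
clock: 8.6
position: [544.2, 57.5, 356.7]
eef_rot: [-3.141, 0.0, 1.223]
force: [-0.1, -0.2, -2.9]
finger_gap: 15.7
finger_force: 40.0
clock: 9.4
position: [544.6, 57.6, 321.0]
eef_rot: [3.141, -0.0, 1.223]
force: [-0.7, -0.3, -3.0]
finger_gap: 15.7
finger_force: 40.0
tcp 81.64864333621638 -31.78973108335082 [544.55  57.62 321.07] [-1.06  0.26 -3.38] [ 3.14 -0.    1.22]
10 45 x 83.80691248432817 y [-76.72 -76.57   8.73   8.75]
35 115 x 85.04906130576445 y [-75.81 -47.69 -18.24   9.59]
72 211 x 85.28194297765953 y [-57.55 -57.2   -1.76   8.  ]
113 179 x 85.32266447374538 y [-57.66 -57.37   6.32   7.31]
```

View pics/lip.png

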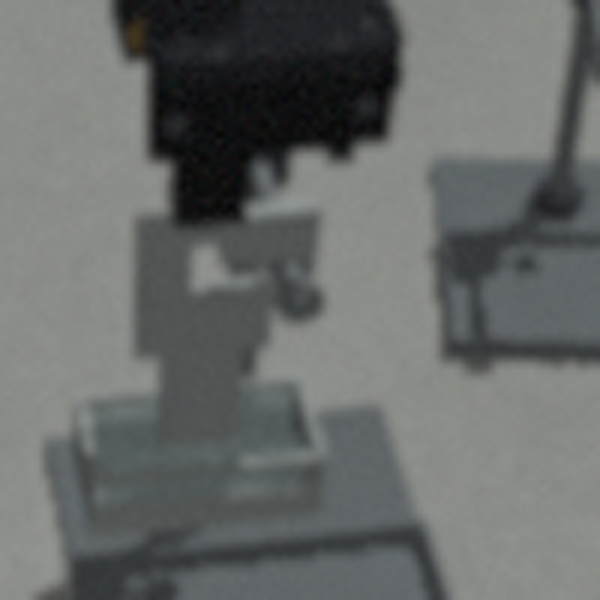

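The lip (tip at about (318,215)) is above the pin end (295,300), and the jaw (265,340) is short of it. Plate and collars line up. I'll lower to feel for the pin.

```bash
python3 -m handwheel '[[0,0,0.02,0,0,0,1],[0,0,0.035,0,0,0,1],[0,0,0.04,0,0,0,1],[0,0,0.04,0,0,0,1]]' | grep -E 'pos|force'
python3 -m handwheel '[[0,0,0.005,0,0,0,1],[0,0,0.005,0,0,0,1],[0,0,0.005,0,0,0,1]]' | grep -E 'pos|force'
python3 -m handwheel '[[0,0,0.005,0,0,0,1],[0,0,0.005,0,0,0,1],[0,0,0.005,0,0,0,1]]' | grep -E 'pos|force'
```

```text
position: [544.2, 57.6, 314.5]
force: [1.0, -0.4, -3.0]
finger_force: 40.0
position: [544.4, 57.6, 314.0]
force: [-0.7, -0.6, -2.9]
finger_force: 40.0
position: [544.3, 57.6, 313.2]
force: [1.0, 0.4, -3.2]
finger_force: 40.0
```

```bash
python3 -m handwheel '[[0,0,0.004,0,0,0,1],[0,0,0.004,0,0,0,1],[0,0,0.004,0,0,0,1]]' | grep -E 'pos|force'
python3 -m handwheel '[[0,0,0.004,0,0,0,1],[0,0,0.004,0,0,0,1],[0,0,0.004,0,0,0,1]]' | grep -E 'pos|force'
```

```text
position: [544.3, 57.6, 312.6]
force: [-0.2, -0.4, -3.7]
finger_force: 40.0
position: [544.3, 57.6, 312.0]
force: [0.9, 0.9, -3.5]
finger_force: 40.0
```

```bash
python3 -m handwheel '[[0,0,0.004,0,0,0,1],[0,0,0.004,0,0,0,1],[0,0,0.004,0,0,0,1]]' | grep -E 'pos|force'
```

```text
position: [544.3, 57.6, 311.4]
force: [0.9, -0.4, -2.2]
finger_force: 40.0
```

```bash
python3 -m handwheel '[[0,0,0.003,0,0,0,1],[0,0,0.003,0,0,0,1],[0,0,0.003,0,0,0,1]]' | grep -E 'pos|force'
```

```text
position: [544.3, 57.6, 311.0]
force: [-0.3, 0.8, -2.3]
finger_force: 40.0
```

```bash
python3 -m handwheel '[[0,0,0.003,0,0,0,1],[0,0,0.003,0,0,0,1],[0,0,0.003,0,0,0,1]]' | grep -E 'pos|force'
```

```text
position: [544.3, 57.6, 310.6]
force: [-0.2, 0.3, -2.2]
finger_force: 40.0
```

```bash
python3 -m handwheel '[[0,0,0.003,0,0,0,1],[0,0,0.003,0,0,0,1],[0,0,0.003,0,0,0,1]]' | grep -E 'pos|force'
```

```text
position: [544.3, 57.6, 310.1]
force: [0.5, 0.4, -2.6]
finger_force: 40.0
```

```bash
python3 -m handwheel '[[0,0,0.003,0,0,0,1],[0,0,0.003,0,0,0,1],[0,0,0.003,0,0,0,1]]' | grep -E 'pos|force|rot'
```

```text
position: [544.3, 57.6, 309.6]
eef_rot: [-3.142, -0.0, 1.223]
force: [-0.0, 0.8, -3.0]
finger_force: 40.0
```

```bash
python3 -m handwheel '[[0,0,0.004,0,0,0,1],[0,0,0.004,0,0,0,1],[0,0,0.004,0,0,0,1]]' | grep -E 'pos|force'
```

```text
position: [544.4, 57.6, 309.2]
force: [0.4, -0.1, -1.7]
finger_force: 40.0
```

```bash
python3 -m handwheel '[[0,0,0.004,0,0,0,1],[0,0,0.004,0,0,0,1],[0,0,0.004,0,0,0,1]]' | grep -E 'pos|force'
```

```text
position: [544.4, 57.6, 308.9]
force: [-1.3, 0.1, 3.3]
finger_force: 40.0
```

```bash
python3 -m handwheel '[[0,0,0.004,0,0,0,1],[0,0,0.004,0,0,0,1],[0,0,0.004,0,0,0,1]]' | grep -E 'pos|force'
```

```text
position: [544.5, 57.6, 308.8]
force: [-2.2, -1.6, 5.9]
finger_force: 40.0
```

```bash
python3 -m handwheel '[[0,0,-0.01,0,0,0,1],[0,0,-0.015,0,0,0,1],[0,0,-0.015,0,0,0,1],[0,0,-0.015,0,0,0,1]]' | grep -E 'pos|force'
```

```text
position: [544.2, 57.6, 309.5]
force: [1.0, 0.3, -2.1]
finger_force: 40.0
```

```bash
python3 -m handwheel '[[0,0,-0.007,0,0,0,1],[0,0,-0.007,0,0,0,1],[0.01,0,-0.007,0,0,0,1],[0.03,0,-0.007,0,0,0,1],[0.05,0,-0.007,0,0,0,1],[0.06,0,-0.007,0,0,0,1],[0.06,0,-0.007,0,0,0,1]]' | grep -E 'pos|force'
```

```text
position: [547.5, 66.4, 311.2]
force: [1.3, 0.6, -3.7]
finger_force: 40.0
```

```bash
python3 -m handwheel '[[0,0,0.004,0,0,0,1],[0.02,0,0.004,0,0,0,1],[0.04,0,0.004,0,0,0,1],[0.055,0,0.004,0,0,0,1],[0.06,0,0.004,0,0,0,1],[0.06,0,0.004,0,0,0,1],[0.06,0,0.004,0,0,0,1]]' | grep -E 'pos|force'
```

```text
position: [550.4, 74.5, 310.5]
force: [0.3, -0.0, -3.3]
finger_force: 40.0
```

```bash
python3 -m handwheel '[[0.015,0,0,0,0,0,1],[0.03,0,0,0,0,0,1],[0.045,0,0,0,0,0,1],[0.05,0,0,0,0,0,1],[0.05,0,0,0,0,0,1],[0.05,0,0,0,0,0,1]]' | grep -E 'pos|force'
```

```text
position: [553.0, 81.6, 310.5]
force: [-0.9, -0.1, -2.5]
finger_force: 40.0
```

```bash
python3 -m handwheel '[[0.01,0,0,0,0,0,1],[0.02,0,0,0,0,0,1],[0.027,0,0,0,0,0,1],[0.027,0,0,0,0,0,1],[0.027,0,0,0,0,0,1]]' | grep -E 'pos|force'
```

```text
position: [554.4, 85.4, 310.5]
force: [-0.6, -0.6, -3.0]
finger_force: 40.0
```

```bash
python3 -m handwheel '[[0.007,0,0,0,0,0,1],[0.007,0,0,0,0,0,1],[0.007,0,0,0,0,0,1]]' | grep -E 'pos|force'
```

```text
position: [554.8, 86.4, 310.5]
force: [-0.3, 0.4, -2.6]
finger_force: 40.0
```

```bash
python3 -m handwheel '[[0.007,0,0,0,0,0,1],[0.007,0,0,0,0,0,1],[0.007,0,0,0,0,0,1]]' | grep -E 'pos|force'
```

```text
position: [555.1, 87.4, 310.6]
force: [-0.9, -0.1, -2.2]
finger_force: 40.0
```

```bash
python3 -m handwheel '[[0.005,0,0,0,0,0,1],[0.005,0,0,0,0,0,1],[0.005,0,0,0,0,0,1]]' | grep -E 'pos|force'
```

```text
position: [555.4, 88.1, 310.5]
force: [-0.4, 0.1, -3.2]
finger_force: 40.0
```

```bash
python3 -m handwheel '[[0.005,0,0,0,0,0,1],[0.005,0,0,0,0,0,1],[0.005,0,0,0,0,0,1]]' | grep -E 'pos|force'
```

```text
position: [555.6, 88.8, 310.5]
force: [0.0, -1.4, -3.9]
finger_force: 40.0
```

```bash
python3 -m handwheel '[[0.005,0,0,0,0,0,1],[0.005,0,0,0,0,0,1],[0.005,0,0,0,0,0,1]]' | grep -E 'pos|force'
```

```text
position: [555.9, 89.5, 310.6]
force: [0.7, 0.8, -2.8]
finger_force: 40.0
```

```bash
python3 -m handwheel '[[0.005,0,0,0,0,0,1],[0.005,0,0,0,0,0,1],[0.005,0,0,0,0,0,1]]' | grep -E 'pos|force'
```

```text
position: [556.2, 90.2, 310.5]
force: [0.1, -0.2, -2.6]
finger_force: 40.0
```

```bash
python3 -m handwheel '[[0.005,0,0,0,0,0,1],[0.005,0,0,0,0,0,1],[0.005,0,0,0,0,0,1]]' | grep -E 'pos|force'
```

```text
position: [556.3, 90.7, 310.5]
force: [-0.1, -0.6, -2.4]
finger_force: 40.0
```

```bash
python3 -m handwheel '[[0.005,0,0,0,0,0,1],[0.005,0,0,0,0,0,1],[0.005,0,0,0,0,0,1]]' | grep -E 'pos|force'
```

```text
position: [556.4, 91.0, 310.5]
force: [-1.3, -4.1, -1.9]
finger_force: 40.0
```

```bash
python3 -m handwheel '[[-0.011,0,0,0,0,0,1],[-0.011,0,0,0,0,0,1],[-0.011,0,0,0,0,0,1],[-0.011,0,0.005,0,0,0,1],[-0.011,0,0.01,0,0,0,1],[-0.011,0,0.015,0,0,0,1],[-0.011,0,0.015,0,0,0,1],[-0.011,0,0.015,0,0,0,1]]' | grep -E 'pos|force'
```

```text
position: [556.1, 90.2, 308.2]
force: [-0.1, 1.0, -2.1]
finger_force: 40.0
```

```bash
python3 -m handwheel '[[0,0,0.006,0,0,0,1],[0,0,0.012,0,0,0,1],[0,0,0.02,0,0,0,1],[0,0,0.02,0,0,0,1],[0,0,0.02,0,0,0,1]]' | grep -E 'pos|force'
```

```text
position: [556.1, 90.0, 305.2]
force: [-0.3, 0.0, -3.2]
finger_force: 40.0
```

Below the lip-contact height of 309.1 without any force, so the pin is in the notch. I'll keep lowering.

```bash
python3 -m handwheel '[[0,0,0.006,0,0,0,1],[0,0,0.012,0,0,0,1],[0,0,0.02,0,0,0,1],[0,0,0.026,0,0,0,1],[0,0,0.026,0,0,0,1],[0,0,0.026,0,0,0,1]]' | grep -E 'pos|force'
```

```text
position: [556.1, 90.0, 301.4]
force: [0.2, -0.4, -2.6]
finger_force: 40.0
```

```bash
python3 -m handwheel '[[0,0,0.005,0,0,0,1],[0,0,0.005,0,0,0,1],[0,0,0.005,0,0,0,1]]' | grep -E 'pos|force'
```

```text
position: [556.1, 90.0, 300.7]
force: [-0.3, 0.5, -2.7]
finger_force: 40.0
```

```bash
python3 -m handwheel '[[0,0,0.005,0,0,0,1],[0,0,0.005,0,0,0,1],[0,0,0.005,0,0,0,1]]' | grep -E 'pos|force'
```

```text
position: [556.1, 90.1, 299.9]
force: [0.3, 0.5, -2.9]
finger_force: 40.0
```

```bash
python3 -m handwheel '[[0,0,0.004,0,0,0,1],[0,0,0.004,0,0,0,1],[0,0,0.004,0,0,0,1]]' | grep -E 'pos|force'
```

```text
position: [556.1, 90.0, 299.3]
force: [0.4, 0.6, -2.8]
finger_force: 40.0
```

```bash
python3 -m handwheel '[[0,0,0.004,0,0,0,1],[0,0,0.004,0,0,0,1],[0,0,0.004,0,0,0,1]]' | grep -E 'pos|force|clock'
```

```text
clock: 21.85
position: [556.1, 90.0, 299.1]
force: [0.3, -0.2, -0.1]
finger_force: 40.0
```

```bash
python3 -m handwheel '[[0,0,0,0,0,0,1],[0,0,0,0,0,0,1],[0,0,0,0,0,0,1]]' 4 | grep -E 'pos|force'
python3 -m handwheel '[[0,0,0,0,0,0,0.79],[0,0,0,0,0,0,0.76],[0,0,0,0,0,0,0.7],[0,0,0,0,0,0,0.5],[0,0,0,0,0,0,0.4],[0,0,0,0,0,0,0.4]]' | grep -E 'pos|force|gap'
python3 - <<'E'
from h import *
s=snap('scene'); print(status.read_state()['force']); save('rel',s['img'][110:230,270:390],5)
E
```

```text
position: [556.3, 90.0, 299.0]
force: [-1.5, -0.3, 2.0]
finger_force: 4.0
position: [556.1, 90.0, 298.6]
force: [-0.0, -0.3, 0.0]
finger_gap: 42.4
finger_force: 0.0
[-0.19635105  0.16153184 -0.17611522]
```

View pics/rel.png

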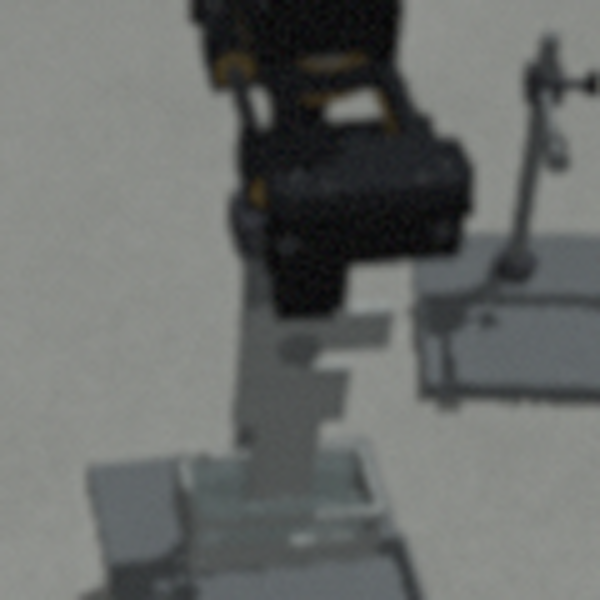

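The pin's collar (297,348) sits at the slot's closed end in the notch. The carrier hangs upright and released. I'll open a little more and retreat straight up.

```bash
python3 -m handwheel '[[0,0,0,0,0,0,0.3],[0,0,-0.05,0,0,0,0.3],[0,0,-0.15,0,0,0,0.3],[0,0,-0.35,0,0,0,0.3],[0,0,-0.6,0,0,0,0.3],[0,0,-0.8,0,0,0,0.3],[0,0,-0.8,0,0,0,0.3],[0,0,-0.8,0,0,0,0.3]]' | grep -E 'pos|force|clock'
python3 - <<'E'
from h import *
s=snap('scene'); save('end',s['img'][110:230,270:390],5)
E
```

```text
clock: 23.6
position: [556.1, 90.1, 419.8]
force: [0.0, 0.2, -0.3]
finger_force: 0.0
```

View pics/end.png

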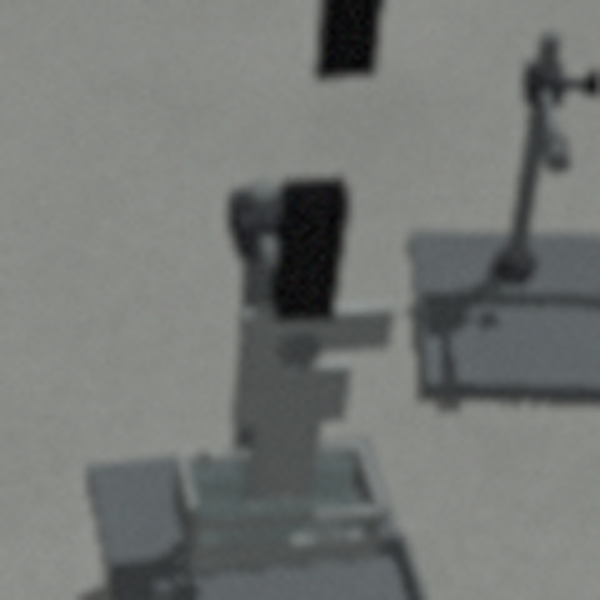

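The carrier hangs upright on the pin at (297,348), and the fingers are well clear above it.

```bash
python3 -c "
from station import sign_off
print(sign_off())"
```

```text
the job is handed in; nothing more can be done
None
```

The carrier hangs upright and released on the drain stand, with the pin home in the notch between the collars. The peak contact reading was about 9 N, the clock stood at about 24 s, the bystanders were left untouched, and the job is handed in.

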